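Swing the washboard out through the gallery-rail gap

TASK

The washboard is lying crosswise behind the white gallery rail and I need it on the ribbed draining mat. Move the blue softener bottle, still standing, wholly to one side of the gap in the rail (and not on to the mat); then, keeping the board flat on the worktop and without forcing it against the rail or bumping the blue bottle with it, turn it end-on and draw it out through the gap, and leave it lying wholly on the mat, lengthwise along the ribs. Leave the three bottles behind it where they stand.

Things in the scene. Friction and masses are not known exactly. Their poses are not given: they have to be found in the camera images.
- gallery: Fixed white gallery rail, 64 mm high (ball tops 71): three 8 mm wires on 12 mm posts round a storage bay on the bare worktop, open above. Origin on the worktop, middle of the one gap. +x points into the bay (285 mm deep), -x out through the gap to the robot's right, -y away from the robot. Front rail along x = 0, y = -250 to +160 mm, except the gap. Position and yaw vary.
- gap (a point): middle of the gap in the front rail, on the worktop (same point and axes as gallery). Free width 114 mm between the two gap posts (post centres at y = +63 and -63 mm).
- washboard: Loose beech washboard, 200 mm (own x) x 84 (own y) x 16 thick, 0.2 to 0.4 kg, lying flat. Origin: centre of its underside. Ribs across it, through hand-hole near its +x end. Starts crosswise behind the rail: hole behind the gap, hole end towards the near gap post, tail behind the far rail. Slides with ordinary friction, swivels freely round a fingertip in the hole, trails behind when pulled.
- grip_hole (a point): centre of the rectangular through hand-hole, 63 mm from the board's centre along its +x, at half thickness (8 mm up). Hole 42 mm along x, 54 mm along y, edges 16 mm (end) and 15 mm (sides) thick. The closed fingertips go in from above.
- tail (a point): middle of the board's tail end face (its -x end), 8 mm up
- corner_a (a point): board corner at +x, +y (hole end), 8 mm up
- corner_b (a point): board corner at +x, -y (hole end), 8 mm up
- corner_c (a point): board corner at -x, +y (tail end), 8 mm up
- corner_d (a point): board corner at -x, -y (tail end), 8 mm up
- mat: Fixed thin silicone draining mat, grey with blue ribs, 320 mm long (own x, the ribs run along it) x 200 mm wide (own y), 1.2 mm thick and too thin to catch anything: things slide on to it freely and rest at worktop level. Origin at its centre on the worktop. Lies in front of the robot, a little to its right.
- softener: Loose blue softener bottle with white cap, round, 72 mm diameter, 205 mm tall, about 0.4 to 0.75 kg, standing in front of the gap. Origin at the centre of its base. Slides upright when pushed near its base (below about 30 mm).
- bottle_green: Loose green detergent bottle, 68 mm diameter, 220 mm tall, standing at the back of the bay; origin at base centre. Leave alone.
- bottle_pink: Loose red detergent bottle, 68 mm diameter, 200 mm tall, at the back of the bay; origin at base centre. Leave alone.
- bottle_white: Loose white detergent bottle, 72 mm diameter, 230 mm tall, at the back of the bay; origin at base centre. The three stand 235 mm inside the rail (x of gallery), in any order. Leave alone.

How it is judged:
By the outcome, as a careful person would: the job done as asked, in the order asked, and still so for the second after the job is handed in, with the robot touching nothing.
It also fails if it takes over 72 s, if anything falls off the work surface, if the arm or the gripper's body presses on something with over 40 N, if the wrist force passes 120 N, or if a joint passes its speed limit or range.

ROBOT

A 7-joint arm with a two-finger parallel gripper is mounted at the origin on the work surface. World frame = base frame: x ahead of the robot, y to its left, z up, the work surface at z = 0. Lengths are in m, angles in rad, forces in N, time in s.
With the tool pointing down it reaches from about 0.4 to 0.875 m from the base axis. Payload 19.3 kg.
Tool frame: the origin (TCP) lies midway between the tips of the shut fingers; the grasp point (between the pads) lies 19 mm behind it; z points along the fingers, y is the line along which they close (so a half turn about z gives the same grasp; the last joint's range is limited). The gripper opens to 85 mm and grips with 20 to 120 N. Pads are 22 mm wide; open, the fingers measure 114 mm over their backs; the gripper's body (76 mm by 85 mm) begins 54 mm behind the grasp point. The pads swing forward as they close: fully open they stand 13 mm farther back than shut.
Start: joints at [-1.3, 0.521, -0.036, 1.599, 0.021, 1.021, -0.113], TCP at [0.209, 0.589, 0.204] pointing down, gripper open.
Joint ranges: [-2.91, 2.91], [-0.3, 2.13], [-1.5, 1.42], [0.17, 2.43], [-1.26, 4.41], [0.16, 1.93], [-2.52, 2.52]. Speed limits (rad/s): [1.89, 1.89, 2.39, 2.39, 3.01, 3.01, 3.01].

INTERFACE

Orientations are given as [roll, pitch, yaw] about the fixed x, y, z axes, in that order (R = Rz(yaw) Ry(pitch) Rx(roll)).
In Python, from workcell import bot gives the robot as it stands.
- The arm moves only by the shell command python3 nudge.py 'ROWS' [FORCE]. ROWS is a JSON list of rows, 1 to 5 of them, each of 7 numbers: the finger opening in m, then dx, dy, dz in units of 25 mm, then a rotation vector rx, ry, rz in rad; each row is the pose to reach, as a shift and turn from the pose commanded when the command began, along the tool's axes at that moment; what a row does not reach only later rows make up. A row lasts 1/8 s, in which the tool goes at most 0.0625 m and 0.188 rad, less where a joint would pass 70% of its speed; a pose out of reach is approached as far as the arm can. The fingers move at their own pace and stop on an object; FORCE is the grip in N (left out, the last holds). Time passes only in rows, so rows that do not move let the fingers close. It prints the time, the measured TCP pose, the force, the opening and the grip force at its end. Input that does not fit is refused with a message, and nothing moves.
- bot.observe(): the state, without advancing time (a new reading comes with each control period).
- bot.grab_frame(name): name is "side" or "top"; returns the picture (400x640x3 uint8, blue, green, red); there is no depth.
- bot.calibration(name): a dict with "vfov" (degrees; the focal length in pixels is half the picture's height over the tangent of half this angle, whatever the lens; pixels are square), "cx", "cy" (the principal point, pixels), "dist_coeffs" ([k1, k2, p1, p2, k3] as OpenCV has them; the pictures are not rectified), "eye" and "attitude" of the camera in the world. Camera axes: x right, y down, z forward; pixel columns grow to the right and rows downward; lengths in m; the calibration is good to about 2 mm. A picture is of the moment at which its call begins. calibration takes no time and is no camera call.
- bot.job_done(): hands the job in; it is judged then, once.
The state is a dict: "clock": time; "qpos": joint angles; "qd": joint speeds; "joint_efforts": joint torques, N m; "position": TCP position; "tool_rot": TCP orientation; "force": force on the tool from outside, world axes, zero at the start; "moment": the same for the moment, N m; "grip_width": finger opening in m; "finger_force": force on a finger pad.
Only numpy, scipy, OpenCV 4.12 (cv2) and the standard library are available. Lean on these libraries where they do the work, as an engineer would, in place of code of your own. Each camera call takes 0.05 s, during which the arm holds its last target. There are 200 camera calls.

## Working session

There is one attempt and no reset: what is moved stays moved. The work goes in short steps, Python scripts to look and compute and a shell command to move; the robot and the scene stay as the last step left them, time stands still between calls to the robot, and variables do not carry over. Pictures are saved under pics/ and viewed, at most 10 in all, crops included, and the job is handed in when it is done.

```bash
ls; mkdir -p pics; python3 - <<'E'
from workcell import bot
import cv2
for n in("side","top"):
    im=bot.grab_frame(n); cv2.imwrite(f"pics/{n}0.png",im); print(n,bot.calibration(n))
s=bot.observe(); print({k:s[k] for k in("clock","position","tool_rot","grip_width")})
E
```

```text
nudge.py
pics
workcell.py
side {'vfov': 56.401578395883206, 'cx': 320.6148666436479, 'cy': 203.5002592175379, 'dist_coeffs': array([-0.00666039,  0.        ,  0.        ,  0.        ,  0.        ]), 'eye': array([0.4190881 , 0.62931241, 0.58344532]), 'attitude': array([-2.29767016,  0.0196429 , -2.82488357])}
top {'vfov': 45.37869403997557, 'cx': 318.38553345977465, 'cy': 196.72936145397006, 'dist_coeffs': array([-0.06307622,  0.        ,  0.        ,  0.        ,  0.        ]), 'eye': array([0.4691818 , 0.10212259, 1.2452139 ]), 'attitude': array([-3.04026808, -0.00617687, -1.54481108])}
{'clock': 0.1, 'position': array([0.20879602, 0.58875611, 0.20379412]), 'tool_rot': array([-3.14059756e+00,  1.93940638e-05,  2.80079497e+00]), 'grip_width': 0.08596188949257694}
```

View pics/top0.png

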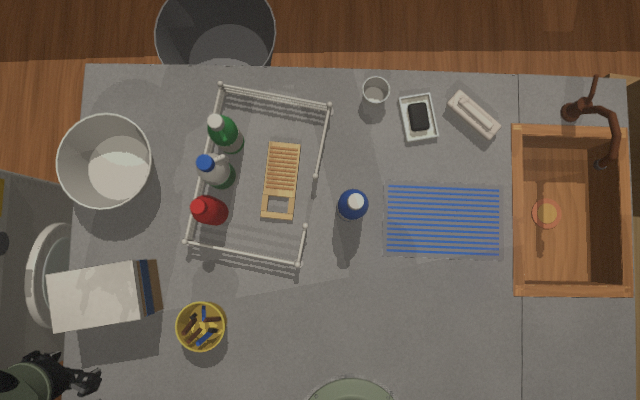

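View pics/side0.png

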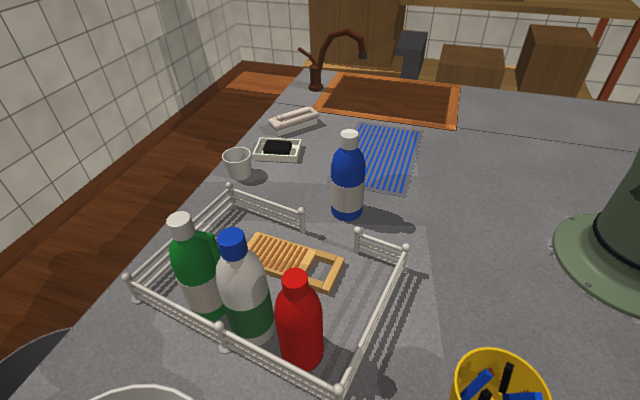

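The top view shows the board at about (280,180) with its hole at (278,205). The gap posts are at (316,176) and (305,226), the softener at (353,204), and the mat at about (385..500, 183..257). The robot base is at the bottom centre.

```bash
cat > h.py <<'E'
import numpy as np, cv2
from workcell import bot
from scipy.spatial.transform import Rotation as Ro
def cam(n):
    c=bot.calibration(n); f=200/np.tan(np.radians(c["vfov"])/2)
    return np.array([[f,0,c["cx"]],[0,f,c["cy"]],[0,0,1]]),c["dist_coeffs"],Ro.from_euler("xyz",c["attitude"]).as_matrix(),c["eye"]
def ray(n,uv):
    K,d,R,e=cam(n); p=cv2.undistortPoints(np.array(uv,float).reshape(-1,1,2),K,d)[:,0]
    return e,np.c_[p,np.ones(len(p))]@R.T
def plane(n,uv,z):
    e,r=ray(n,uv); return e+r*((z-e[2])/r[:,2])[:,None]
def proj(n,X):
    K,d,R,e=cam(n); X=(np.atleast_2d(X)-e)@R
    return cv2.projectPoints(X,np.zeros(3),np.zeros(3),K,d)[0][:,0]
def tri(a,b):
    (e1,r1),(e2,r2)=ray("top",a),ray("side",b); out=[]
    for u,v in zip(r1,r2):
        s=np.linalg.lstsq(np.c_[u,-v],e2-e1,rcond=None)[0]; p,q=e1+s[0]*u,e2+s[1]*v
        out.append([*(p+q)/2,np.linalg.norm(p-q)])
    return np.array(out)
def mask(im,lo,hi,roi):
    m=cv2.inRange(cv2.cvtColor(im,cv2.COLOR_BGR2HSV),lo,hi); k=np.zeros_like(m); x0,y0,x1,y1=roi; k[y0:y1,x0:x1]=m[y0:y1,x0:x1]; return k
WOOD=((8,60,90),(28,255,255)); BLUE=((105,120,40),(125,255,255))
def big(m):
    return max(cv2.findContours(m,cv2.RETR_EXTERNAL,cv2.CHAIN_APPROX_NONE)[0],key=cv2.contourArea)
E
python3 - <<'E'
from h import *
np.set_printoptions(precision=4,suppress=True)
t=cv2.imread("pics/top0.png"); s=cv2.imread("pics/side0.png")
print("base px",proj("top",[0,0,0]))
for n,im,roi in(("top",t,(250,120,312,235)),("side",s,(235,220,350,300))):
    c=big(mask(im,*WOOD,roi)); r=cv2.minAreaRect(c); print(n,r); 
    ap=cv2.approxPolyDP(cv2.convexHull(c),4,True)[:,0]; print(ap.tolist()); print(plane(n,ap,.016))
    if n=="top": print(plane(n,cv2.boxPoints(r),.016))
c=big(mask(t,*BLUE,(380,170,510,270)|() if 0 else (380,170,510,270))); m=mask(t,*BLUE,(380,170,510,270)); r=cv2.minAreaRect(cv2.findNonZero(m)); print("mat",plane("top",cv2.boxPoints(r),.001))
c=big(mask(t,*BLUE,(330,180,375,225))); print("soft",cv2.boundingRect(c))
a=cv2.resize(t[80:270,180:380],None,fx=4,fy=3.0*4/3,interpolation=cv2.INTER_CUBIC)[:600]
b=cv2.resize(s[180:300,220:420],None,fx=4,fy=4,interpolation=cv2.INTER_CUBIC)
cv2.imwrite("pics/ca.png",a[160:]) ; cv2.imwrite("pics/cb.png",b)
E
```

```text
base px [[350.8558 431.8558]]
top ((280.18902587890625, 180.2987823486328), (32.908599853515625, 76.97077941894531), 6.34019136428833)
[[269, 141], [300, 145], [291, 220], [260, 216]]
[[0.7374 0.2307 0.016 ]
 [0.7289 0.1493 0.016 ]
 [0.5323 0.1666 0.016 ]
 [0.5405 0.2467 0.016 ]]
[[0.5386 0.2477 0.016 ]
 [0.7394 0.2332 0.016 ]
 [0.7319 0.1474 0.016 ]
 [0.5315 0.1632 0.016 ]]
side ((292.10003662109375, 261.70001220703125), (98.0306167602539, 41.109615325927734), 18.434946060180664)
[[247, 242], [256, 231], [344, 258], [326, 294], [267, 274]]
[[0.7366 0.184  0.016 ]
 [0.7325 0.1498 0.016 ]
 [0.5343 0.166  0.016 ]
 [0.5429 0.2563 0.016 ]
 [0.6631 0.247  0.016 ]]
mat [[ 0.4595 -0.0817  0.001 ]
 [ 0.6318 -0.0858  0.001 ]
 [ 0.6293 -0.3837  0.001 ]
 [ 0.4556 -0.3756  0.001 ]]
soft (340, 190, 27, 22)
```

View pics/ca.png

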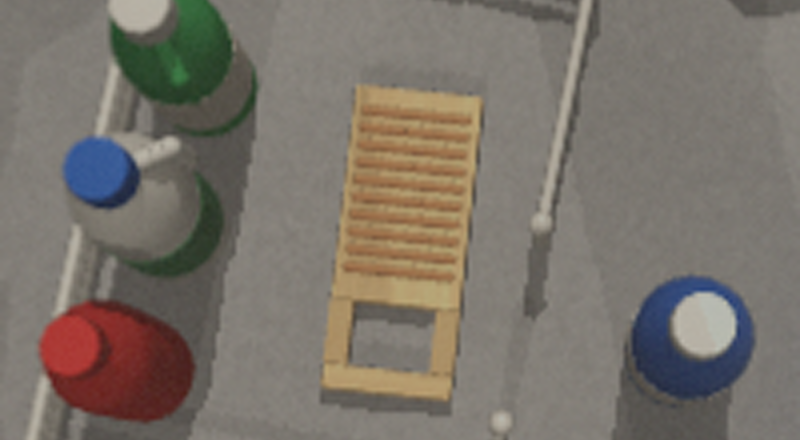

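View pics/cb.png

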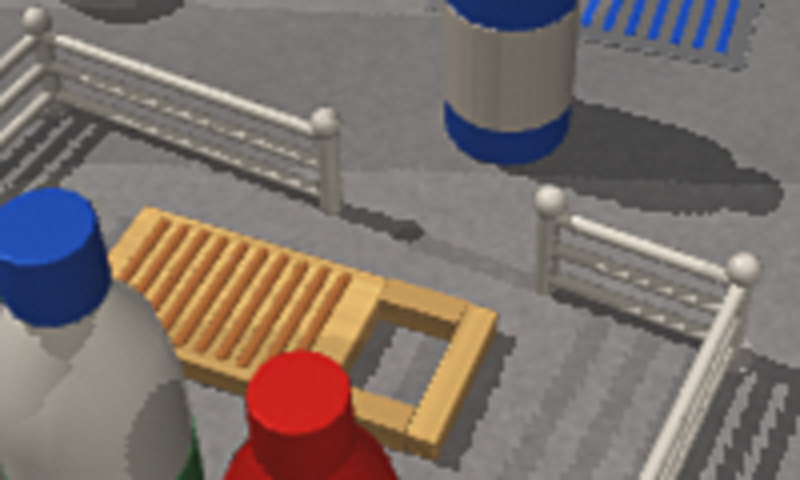

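The crops (×4) give ball tops at top (315.3,175.8) and (305.3,225.3), and at side (301,210.8) and (357.5,230). The board's right edge corners are at top (293,219.5) and (300.3,144.3), side (344.3,258.8) and (257.5,231.8). The cap is at top (355.8,201.3), side (349,133).

```bash
python3 - <<'E'
from h import *
np.set_printoptions(precision=4,suppress=True)
T=[(315.3,175.8),(305.3,225.3),(293,219.5),(300.3,144.3),(355.8,201.3)]
S=[(301,210.8),(357.5,230),(344.3,258.8),(257.5,231.8),(349,133)]
P=tri(T,S); print(P)
f,n=P[0,:2],P[1,:2]; g=(f+n)/2; y=(n-f)/np.linalg.norm(n-f); x=-np.array([y[1],-y[0]])*-1
# +y gallery toward robot, +x into bay (world +y)
x=np.array([y[1],-y[0]]); 
if x[1]<0:x=-x
print("gap",g,"w",np.linalg.norm(n-f),"xaxis",x,"yaw",np.degrees(np.arctan2(x[1],x[0])))
R=np.c_[x,y]
bc=plane("top",[(280.2,180.3)],.016)[0]; print("board c",bc,"in gallery",(bc[:2]-g)@R)
h=plane("top",np.array([(352,302),(437,305),(430,372),(348,365)])/4+[180,120],.016); print("hole",h.mean(0),(h.mean(0)[:2]-g)@R,"axis",h.mean(0)-bc)
s=cv2.imread("pics/side0.png"); m=mask(s,*BLUE,(325,200,370,222)); c=big(m)[:,0]; 
w=[(r,c[c[:,1]==r][:,0].min(),c[c[:,1]==r][:,0].max()) for r in range(205,221)]; print(w)
b=plane("side",[(346.8,220.8)],0)[0]; e=cam("side")[3]; d=(b-e)[:2]; d/=np.linalg.norm(d); bc=b[:2]+d*.036; print("soft base",bc,(bc-g)@R)
print("soft via top cap",plane("top",[T[4]],.205))
E
```

```text
[[0.6429 0.1072 0.0608 0.0015]
 [0.5182 0.1285 0.0625 0.0008]
 [0.5344 0.1619 0.0087 0.0005]
 [0.7308 0.1485 0.0129 0.0013]
 [0.5685 0.0167 0.2054 0.0027]]
gap [0.5805 0.1179] w 0.12645923009894378 xaxis [0.1681 0.9858] yaw 80.32308787023695
board c [0.6345 0.1978 0.016 ] in gallery [ 0.0879 -0.0397]
hole [0.5727 0.2016 0.016 ] [0.0812 0.0218] axis [-0.0617  0.0037  0.    ]Traceback (most recent call last):
  File "<stdin>", line 15, in <module>
    return umr_minimum(a, axis, None, out, keepdims, initial, where)
ValueError: zero-size array to reduction operation minimum which has no identity
```

Units first: shifts go in units of 25 mm. So -0.16 m is -6.4, -0.12 m is -4.8.

```bash
cat >> h.py <<'E'
def to(p,yaw=None):
    s=bot.observe(); R=Ro.from_euler("xyz",s["tool_rot"]); d=R.inv().apply(np.array(p)-s["position"])
    rv=(R.inv()*Ro.from_euler("xyz",[np.pi,0,yaw])).as_rotvec() if yaw is not None else 0
    print("pos",s["position"].round(4),"rot",s["tool_rot"].round(3),"-> tool shift",d.round(4),"rv",np.round(rv,3))
E
python3 - <<'E'
from h import *
np.set_printoptions(precision=4,suppress=True)
s=cv2.imread("pics/side0.png")
print([(z,proj("side",[.5685,.0167,z])[0].round(1).tolist()) for z in(0,.15,.165,.175,.185,.205)])
g=cv2.cvtColor(s,cv2.COLOR_BGR2HSV)
for r in range(126,156,2):
    row=g[r,325:375]; w=np.where((row[:,1]<70)&(row[:,2]>110))[0]+325
    b=np.where((row[:,0]>105)&(row[:,0]<125)&(row[:,1]>110))[0]+325
    print(r,w.min() if len(w) else 0,w.max() if len(w) else 0,"blue",(b.min(),b.max()) if len(b) else "")
to([.5685,.0167,.33],np.pi)
E
python3 nudge.py '[[0.085,0,0,-2.4,0,0,-0.17],[0.085,0,0,-4.8,0,0,-0.34],[0.085,0,0,-6.4,0,0,-0.34]]' 40
```

```text
[(0, [346.8, 211.1]), (0.15, [348.8, 156.9]), (0.165, [349.1, 150.7]), (0.175, [349.2, 146.4]), (0.185, [349.4, 142.1]), (0.205, [349.7, 133.3])]
126 325 373 blue (np.int64(360), np.int64(374))
128 325 372 blue (np.int64(359), np.int64(374))
130 325 371 blue (np.int64(358), np.int64(374))
132 325 374 blue (np.int64(358), np.int64(373))
134 325 374 blue (np.int64(361), np.int64(372))
136 325 373 blue (np.int64(360), np.int64(371))
138 325 373 blue (np.int64(359), np.int64(374))
140 325 372 blue (np.int64(358), np.int64(374))
142 325 371 blue (np.int64(358), np.int64(373))
144 325 374 blue (np.int64(361), np.int64(373))
146 325 374 blue (np.int64(360), np.int64(372))
148 325 373 blue (np.int64(339), np.int64(371))
150 325 373 blue (np.int64(337), np.int64(374))
152 325 372 blue (np.int64(335), np.int64(374))
154 325 371 blue (np.int64(334), np.int64(374))
pos [0.2088 0.5888 0.2038] rot [-3.141  0.     2.801] -> tool shift [-0.5302 -0.4191 -0.1258] rv [-0.001 -0.    -0.341]
clock: 0.48
position: [0.2091, 0.5891, 0.3669]
tool_rot: [3.14, 0.0, -3.14]
force: [0.7, 0.2, -0.1]
grip_width: 0.0849
finger_force: 0.0
```

In the tool's units: -0.25 m is -10, -0.2 m is -8.

```bash
python3 nudge.py '[[0.085,-1.2,-2,0,0,0,0],[0.085,-2.4,-4,0,0,0,0],[0.085,-3.6,-6,0,0,0,0],[0.085,-4.8,-8,0,0,0,0],[0.085,-6,-10,0,0,0,0]]'
python3 nudge.py '[[0.085,-1.2,-2,0,0,0,0],[0.085,-2.4,-4,0,0,0,0],[0.085,-3.6,-6,0,0,0,0],[0.085,-4.8,-8,0,0,0,0],[0.085,-6,-10,0,0,0,0]]'
python3 nudge.py '[[0.085,-1.2,-1.4,0,0,0,0],[0.085,-2.4,-2.8,0,0,0,0],[0.085,-2.4,-2.8,0,0,0,0]]'
python3 -c "
from h import *
to([.5685,.0167,.18],np.pi); print(bot.observe()['qpos'].round(2))"
```

```text
clock: 1.1
position: [0.3594, 0.337, 0.3642]
tool_rot: [-3.141, -0.0, 3.141]
force: [1.2, 1.5, -0.6]
grip_width: 0.0852
finger_force: 0.0
clock: 1.72
position: [0.5091, 0.087, 0.3643]
tool_rot: [3.142, 0.0, 3.141]
force: [0.6, 1.9, 0.6]
grip_width: 0.0849
finger_force: 0.0
clock: 2.1
position: [0.5694, 0.0157, 0.3634]
tool_rot: [-3.14, -0.001, 3.137]
force: [-0.5, 0.5, -0.2]
grip_width: 0.0851
finger_force: 0.0
pos [0.5694 0.0157 0.3634] rot [-3.140e+00 -1.000e-03  3.137e+00] -> tool shift [0.0007 0.0013 0.1834] rv [-0.002 -0.001 -0.005]
[-0.34  0.31  0.28  1.53 -0.09  1.31  1.52]
```

In the tool's units: 0.181 m is 7.24, 0.15 m is 6.

```bash
python3 nudge.py '[[0.085,0,0,2,0,0,0],[0.085,0,0,4,0,0,0],[0.085,0,0,6,0,0,0],[0.085,0,0,7.24,0,0,0],[0.085,0,0,7.24,0,0,0]]'
python3 nudge.py '[[0.0,0,0,0,0,0,0],[0.0,0,0,0,0,0,0],[0.0,0,0,0,0,0,0],[0.0,0,0,0,0,0,0],[0.0,0,0,0,0,0,0]]' 50
python3 nudge.py '[[0.0,0,0,0,0,0,0],[0.0,0,0,0,0,0,0],[0.0,0,0,-0.4,0,0,0],[0.0,0,0,-0.8,0,0,0],[0.0,0,0,-0.8,0,0,0]]' 50
```

```text
clock: 2.72
position: [0.567, 0.0193, 0.1817]
tool_rot: [-3.141, -0.004, 3.141]
force: [-0.4, 0.1, 1.0]
grip_width: 0.0851
finger_force: 0.0
clock: 3.35
position: [0.5685, 0.0188, 0.1834]
tool_rot: [3.142, 0.0, 3.141]
force: [1.1, -0.3, -0.2]
grip_width: 0.0001
finger_force: 0.0
clock: 3.98
position: [0.569, 0.0187, 0.2044]
tool_rot: [3.141, 0.002, 3.141]
force: [0.0, 0.0, -0.1]
grip_width: -0.0002
finger_force: 0.0
```

```bash
python3 - <<'E'
from h import *
a=bot.grab_frame("top")[120:270,260:420]; b=bot.grab_frame("side")[60:260,250:450]
cv2.imwrite("pics/d.png",np.hstack([cv2.resize(a,(400,375)),cv2.resize(b,(400,400))[:375]]))
print(proj("side",bot.observe()["position"]))
E
```

```text
[[349.42442003 134.51289197]]
```

View pics/d.png

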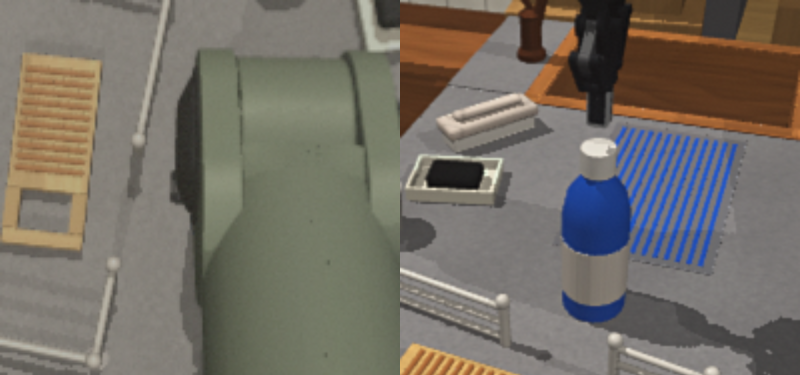

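```bash
python3 - <<'E'
from h import *
b=bot.grab_frame("side"); cv2.imwrite("pics/e.png",cv2.resize(b[60:160,300:400],(600,600),interpolation=cv2.INTER_CUBIC))
s=cv2.imread("pics/side0.png"); d=cv2.absdiff(b,s)[140:225,320:380].max(2); print((d>40).sum())
E
```

```text
0
```

View pics/e.png

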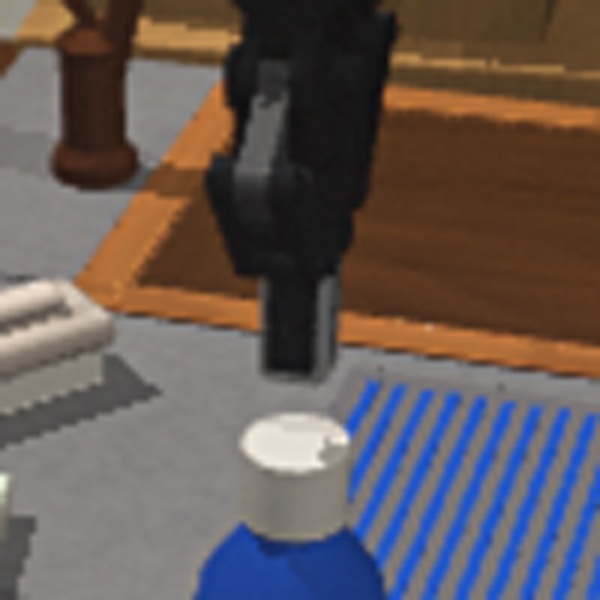

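The side crop shows the fingertips at about (349,122) and the cap top at about (349,134). The reported TCP would project to row 134.5, so the tips look about 28 mm high or else set back. I'll test this at a second pose.

```bash
python3 nudge.py '[[0.0,0,1.6,-1.6,0,0,0],[0.0,0,3.2,-2.4,0,0,0],[0.0,0,4.8,-2.4,0,0,0],[0.0,0,6,-2.4,0,0,0],[0.0,0,6,-2.4,0,0,0]]'
python3 - <<'E'
from h import *
b=bot.grab_frame("side"); p=bot.observe()["position"]; q=proj("side",p)[0]; print(p,q)
print("top initial",proj("top",[.2088,.5888,.204]))
c=int(q[0]);r=int(q[1]); x0,y0=max(c-50,0),max(r-70,0)
cv2.imwrite("pics/f.png",cv2.resize(b[y0:y0+100,x0:x0+100],(600,600),interpolation=cv2.INTER_CUBIC)); print(x0,y0)
E
```

```text
clock: 4.75
position: [0.568, 0.1713, 0.2627]
tool_rot: [3.141, -0.001, -3.139]
force: [-0.0, -1.5, -0.4]
grip_width: 0.0001
finger_force: 0.0
[0.5682746  0.16941771 0.26282437] [325.65442427 150.39662226]
top initial [[ 86.68727579 359.65924943]]
275 80
```

View pics/f.png

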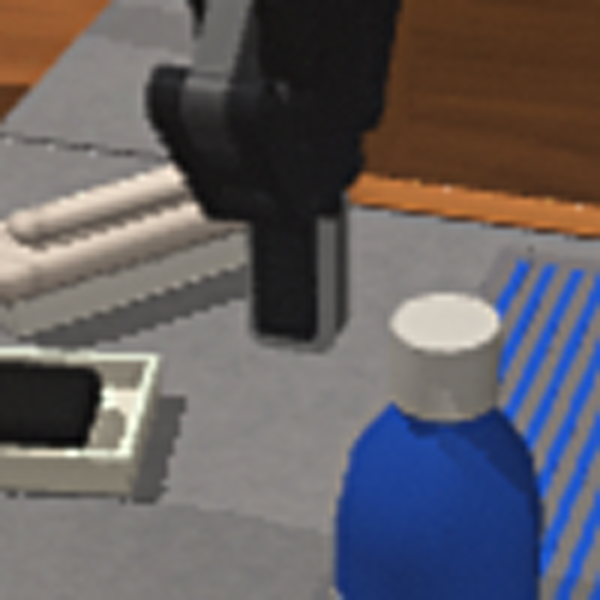

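The tip is at (324,137) against an expected 150, so the offset fits about +27 mm in z. I'll check by touching the bare worktop gently.

In the tool's units: -0.15 m is -6, -0.13 m is -5.2.

```bash
python3 nudge.py '[[0.0,1.6,-1.8,0,0,0,0],[0.0,2.8,-3.6,0,0,0,0],[0.0,4.4,-5.2,0,0,0,0],[0.0,4.6,-6,0,0,0,0],[0.0,4.6,-6,0,0,0,0]]'
python3 nudge.py '[[0.0,0,0,2.4,0,0,0],[0.0,0,0,4.8,0,0,0],[0.0,0,0,7.2,0,0,0],[0.0,0,0,8.8,0,0,0],[0.0,0,0,8.8,0,0,0]]'
python3 nudge.py '[[0.0,0,0,0.8,0,0,0],[0.0,0,0,1.08,0,0,0],[0.0,0,0,1.2,0,0,0],[0.0,0,0,1.28,0,0,0],[0.0,0,0,1.28,0,0,0]]'
python3 - <<'E'
from h import *
b=bot.grab_frame("side"); p=bot.observe()["position"]; q=proj("side",p)[0]; print(p,q)
c=int(q[0]);r=int(q[1]); x0,y0=max(c-50,0),max(r-70,0)
cv2.imwrite("pics/g.png",cv2.resize(b[y0:y0+100,x0:x0+100],(600,600),interpolation=cv2.INTER_CUBIC)); print(x0,y0)
E
```

```text
clock: 5.42
position: [0.453, 0.0168, 0.2637]
tool_rot: [3.142, 0.001, 3.137]
force: [0.6, 0.6, 0.0]
grip_width: 0.0001
finger_force: 0.0
clock: 6.05
position: [0.452, 0.0187, 0.0412]
tool_rot: [-3.141, -0.005, 3.141]
force: [-0.1, -0.2, 0.5]
grip_width: 0.0
finger_force: 0.0
clock: 6.68
position: [0.4537, 0.0189, 0.0117]
tool_rot: [3.142, 0.001, 3.141]
force: [0.1, 0.6, -0.1]
grip_width: -0.0
finger_force: 0.0
[0.45365834 0.01887616 0.01168393] [397.28179424 218.16530637]
347 148
```

View pics/g.png

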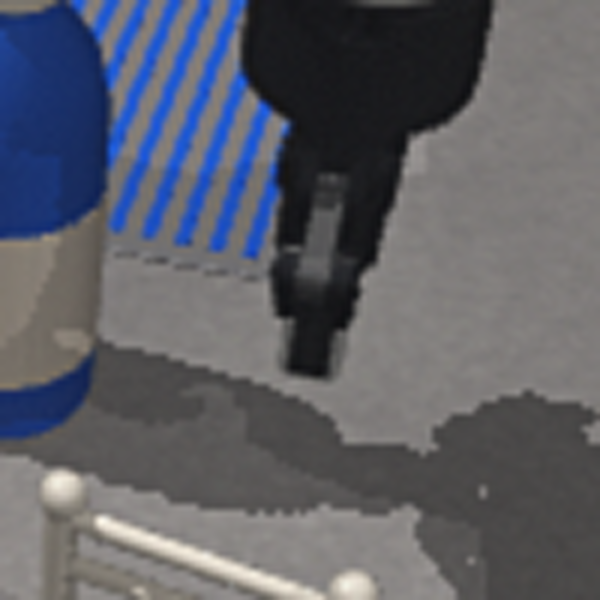

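The tip at (398,210.5) is again about 25 mm above the reported TCP, and its shadow is separate from it, so it isn't touching. I'll keep lowering until it makes contact.

In the tool's units: 0.012 m is 0.48, 0.01 m is 0.4.

```bash
python3 nudge.py '[[0.0,0,0,0.24,0,0,0],[0.0,0,0,0.4,0,0,0],[0.0,0,0,0.48,0,0,0],[0.0,0,0,0.48,0,0,0]]'
python3 nudge.py '[[0.0,0,0,0.12,0,0,0],[0.0,0,0,0.24,0,0,0],[0.0,0,0,0.24,0,0,0]]'
```

```text
clock: 7.22
position: [0.4533, 0.0188, -0.0009]
tool_rot: [-3.141, -0.0, 3.141]
force: [0.6, 0.8, 0.5]
grip_width: 0.0001
finger_force: 0.0
clock: 7.6
position: [0.4533, 0.0188, -0.0069]
tool_rot: [-3.142, -0.0, 3.141]
force: [-1.2, 0.6, 1.1]
grip_width: 0.0003
finger_force: 0.0
```

```bash
for i in 1; do python3 nudge.py '[[0.0,0,0,0.12,0,0,0],[0.0,0,0,0.24,0,0,0],[0.0,0,0,0.32,0,0,0],[0.0,0,0,0.32,0,0,0]]'; done
python3 nudge.py '[[0.0,0,0,0.08,0,0,0],[0.0,0,0,0.12,0,0,0],[0.0,0,0,0.12,0,0,0]]'
```

```text
clock: 8.1
position: [0.4533, 0.0188, -0.0149]
tool_rot: [-3.142, -0.0, 3.141]
force: [0.5, -0.2, 0.1]
grip_width: 0.0001
finger_force: 0.0
clock: 8.48
position: [0.4534, 0.0188, -0.0178]
tool_rot: [-3.142, -0.0, 3.141]
force: [0.2, -0.3, -0.4]
grip_width: 0.0
finger_force: 0.0
```

In the tool's units: 0.003 m is 0.12, 0.002 m is 0.08.

```bash
python3 nudge.py '[[0.0,0,0,0.08,0,0,0],[0.0,0,0,0.12,0,0,0],[0.0,0,0,0.12,0,0,0]]'
python3 nudge.py '[[0.0,0,0,0.08,0,0,0],[0.0,0,0,0.12,0,0,0],[0.0,0,0,0.12,0,0,0]]'
python3 nudge.py '[[0.0,0,0,0.08,0,0,0],[0.0,0,0,0.08,0,0,0]]'|sed -n 2,4p
python3 nudge.py '[[0.0,0,0,0.08,0,0,0],[0.0,0,0,0.08,0,0,0]]'|sed -n 2,4p
```

```text
clock: 8.85
position: [0.4534, 0.0188, -0.0208]
tool_rot: [-3.142, -0.0, 3.141]
force: [-0.0, 0.2, 0.3]
grip_width: 0.0003
finger_force: 0.0
clock: 9.22
position: [0.4534, 0.0188, -0.0238]
tool_rot: [-3.142, -0.0, 3.141]
force: [0.2, 0.8, 0.3]
grip_width: 0.0003
finger_force: 0.0
position: [0.4534, 0.0188, -0.0258]
tool_rot: [-3.142, -0.0, 3.141]
force: [0.4, -0.1, 0.2]
position: [0.4535, 0.0188, -0.027]
tool_rot: [3.141, 0.0, 3.141]
force: [-4.9, -0.4, 26.3]
```

Contact is at a reported z of -0.0265, so true tip z = reported + 26.5 mm. Next I'll check whether x/y are also biased, using the pixels already measured.

In the tool's units: -0.26 m is -10.4, -0.24 m is -9.6.

```bash
python3 nudge.py '[[0.0,0,0,-2.4,0,0,0],[0.0,0,0,-4.8,0,0,0],[0.0,0,0,-7.2,0,0,0],[0.0,0,0,-9.6,0,0,0],[0.085,0,0,-10.4,0,0,0]]'
python3 - <<'E'
from h import *
for p,q in(([.569,.0187,.2044],(349.5,122.)),([.5683,.1694,.2628],(324.2,137)),([.4537,.0189,.0117],(398.3,210))):
    p=np.array(p)+[0,0,.0265]; print(proj("side",p)[0],q,plane("side",[q],p[2])[0]-p)
to([.5685,.0167,.24],np.pi)
E
```

```text
clock: 10.35
position: [0.4545, 0.019, 0.2355]
tool_rot: [3.14, 0.005, 3.141]
force: [-0.1, 0.1, -1.2]
grip_width: 0.0174
finger_force: 0.0
[349.62611306 121.75454033] (349.5, 122.0) [-8.50118253e-06  9.57736877e-04  0.00000000e+00]
[325.45224575 135.4651558 ] (324.2, 137) [0.00048084 0.00463439 0.        ]
[398.70292311 209.27717814] (398.3, 210) [4.49950791e-04 2.53385965e-03 1.38777878e-17]
pos [0.4545 0.019  0.2355] rot [3.14  0.005 3.141] -> tool shift [-0.1141 -0.0021 -0.0039] rv [ 0.001  0.005 -0.001]
```

x and y agree, so only z is off. Now I'll grasp the cap with a reported z of about 0.152.

In the tool's units: -0.115 m is -4.6, -0.08 m is -3.2.

```bash
python3 nudge.py '[[0.085,-1.6,0,0,0,0,0],[0.085,-3.2,0,0,0,0,0],[0.085,-4.6,-0.08,0,0,0,0],[0.085,-4.6,-0.08,0,0,0,0],[0.085,-4.6,-0.08,0.8,0,0,0]]'
python3 nudge.py '[[0.085,0,0,1.2,0,0,0],[0.085,0,0,2.4,0,0,0],[0.085,0,0,2.56,0,0,0],[0.085,0,0,2.56,0,0,0],[0.03,0,0,2.56,0,0,0]]' 50
python3 nudge.py '[[0.0,0,0,0,0,0,0],[0.0,0,0,0,0,0,0],[0.0,0,0,0,0,0,0],[0.0,0,0,0,0,0,0],[0.0,0,0,0,0,0,0]]' 50
```

```text
clock: 10.98
position: [0.5687, 0.0166, 0.2126]
tool_rot: [3.141, 0.001, 3.14]
force: [0.4, 0.6, -1.4]
grip_width: 0.0848
finger_force: 0.0
clock: 11.6
position: [0.569, 0.0168, 0.1495]
tool_rot: [3.141, 0.002, 3.141]
force: [-0.4, -0.0, -0.5]
grip_width: 0.0692
finger_force: 0.0
clock: 12.22
position: [0.5689, 0.0166, 0.1491]
tool_rot: [3.141, 0.001, 3.141]
force: [-1.6, -0.7, 8.8]
grip_width: 0.035
finger_force: 50.4
```

```bash
python3 nudge.py '[[0.0,0,0,-0.4,0,0,0],[0.0,0,0,-0.8,0,0,0],[0.0,0,0,-0.8,0,0,0]]' 60
python3 nudge.py '[[0.0,-1.2,0,0,0,0,0],[0.0,-2.6,0,0,0,0,0],[0.0,-4,0,0,0,0,0],[0.0,-5.2,0.12,0,0,0,0],[0.0,-5.88,0.12,0,0,0,0]]'
python3 nudge.py '[[0.0,0,0,0,0,0,0],[0.0,0,0,0.4,0,0,0],[0.0,0,0,0.64,0,0,0],[0.0,0,0,0.72,0,0,0],[0.0,0,0,0.72,0,0,0]]'
```

```text
clock: 12.6
position: [0.5688, 0.0168, 0.1692]
tool_rot: [3.141, 0.001, 3.141]
force: [-0.1, -0.1, -6.1]
grip_width: 0.0351
finger_force: 61.9
clock: 13.22
position: [0.7162, 0.02, 0.1673]
tool_rot: [-3.142, -0.001, 3.141]
force: [-1.9, 0.7, -6.3]
grip_width: 0.035
finger_force: 61.8
clock: 13.85
position: [0.7153, 0.0196, 0.1503]
tool_rot: [3.142, -0.0, 3.141]
force: [0.3, 0.3, -7.1]
grip_width: 0.035
finger_force: 61.8
```

Lifted (about 6.5 N) and moved. Lowering the last couple of mm to contact, then releasing.

```bash
python3 nudge.py '[[0.0,0,0,0.04,0,0,0],[0.0,0,0,0.06,0,0,0],[0.0,0,0,0.06,0,0,0]]'
python3 nudge.py '[[0.0,0,0,0.02,0,0,0],[0.0,0,0,0.02,0,0,0]]'
```

```text
clock: 14.22
position: [0.7157, 0.0196, 0.1494]
tool_rot: [3.142, 0.001, 3.141]
force: [-1.1, 0.3, 1.6]
grip_width: 0.035
finger_force: 62.6
clock: 14.48
position: [0.716, 0.0195, 0.1494]
tool_rot: [3.141, 0.002, 3.141]
force: [-1.8, 0.7, 6.5]
grip_width: 0.0347
finger_force: 63.5
```

In the tool's units: -0.06 m is -2.4, -0.12 m is -4.8.

```bash
python3 nudge.py '[[0.085,0,0,0,0,0,0],[0.085,0,0,0,0,0,0],[0.085,0,0,0,0,0,0],[0.085,0,0,-2.4,0,0,0],[0.0,0,0,-4.8,0,0,0]]'
cat >> h.py <<'E'
G=np.array([.5805,.1179]); YG=np.array([-.986,.168]); YG/=np.linalg.norm(YG); XG=np.array([-YG[1],YG[0]])*-1
RG=np.c_[XG,YG]
def gal(p): return (np.asarray(p)[...,:2]-G)@RG
def wor(q): return G+RG@np.asarray(q)
def board(roi=(225,110,500,262)):   # ROI clear of other wood; centre, hole-end direction
    im=bot.grab_frame("top"); c=big(mask(im,*WOOD,roi)); b=plane("top",cv2.boxPoints(cv2.minAreaRect(c)),.016)[:,:2]
    e=[b[1]-b[0],b[2]-b[1]]; L=max(e,key=np.linalg.norm); W=min(e,key=np.linalg.norm); ctr=b.mean(0); u=L/np.linalg.norm(L)
    # hole end: the end whose 63 mm point is not wood-coloured
    hv=cv2.cvtColor(im,cv2.COLOR_BGR2HSV); s=[hv[int(v),int(u_),1] for u_,v in proj("top",[[*(ctr+k*.063*u),.008] for k in(1,-1)])]
    if s[1]<s[0]: u=-u
    g=gal(ctr); gu=u@RG
    print("board",ctr.round(4),"LxW",np.linalg.norm(L).round(3),np.linalg.norm(W).round(3),"gal c",g.round(3),"hole gal",gal(ctr+.063*u).round(3),"ang",np.degrees(np.arctan2(gu[1],-gu[0])).round(1))
    return im,ctr,u
E
python3 - <<'E'
from h import *
print(XG,YG)
im,c,u=board(); cv2.imwrite("pics/t1.png",im)
for n in("side",): cv2.imwrite("pics/s1.png",bot.grab_frame(n))
m=mask(im,*BLUE,(300,120,380,230)); 
E
```

```text
clock: 15.1
position: [0.7151, 0.0196, 0.2696]
tool_rot: [-3.141, -0.001, 3.141]
force: [1.6, -0.6, 0.8]
grip_width: 0.0695
finger_force: 0.0
[0.16796473 0.98579301] [-0.98579301  0.16796473]
board [0.6355 0.1979] LxW 0.202 0.086 gal c [ 0.088 -0.041] hole gal [0.082 0.022] ang 84.4
```

View pics/t1.png

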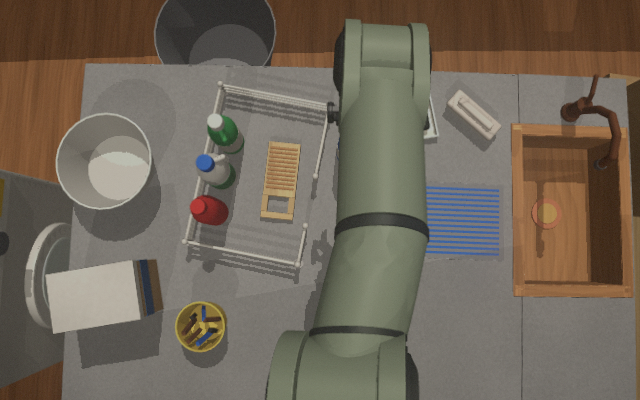

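Softener is out of view under the arm at the far side, and the board is at (280,180), unmoved. Now plan the swing with a small quasi-static model.

```bash
cat > sim.py <<'E'
import numpy as np
from h import gal,plane
C2=.06**2
def pts(c,a):
    u=np.array([-np.cos(a),np.sin(a)]); v=np.array([-u[1],u[0]])
    s=np.linspace(-1,1,41); P=[.1*k*u+w*.042*v for k in s for w in(1,-1)]+[k*.1*u+.042*w*v for k in(1,-1) for w in s]
    return c+np.array(P)
B=gal(np.vstack([plane("top",[q],z) for q,z in(((197,205),.2),((206,163),.23),((215.5,121.5),.22))]))
B[:,0]=.235
RX=np.r_[[(0,y) for y in np.arange(-.25,-.056,.005)],[(0,y) for y in np.arange(.063,.161,.005)],[(0,-.063),(0,.063)]]
RX=np.r_[RX,[(x,.16) for x in np.arange(0,.285,.005)],[(x,-.25) for x in np.arange(0,.285,.005)]]
def clr(c,a):
    u=np.array([-np.cos(a),np.sin(a)]); v=np.array([-u[1],u[0]])
    def d(Q,r):
        q=np.abs(np.c_[(Q-c)@u,(Q-c)@v])-[.1,.042]; return (np.linalg.norm(np.maximum(q,0),axis=1)+np.minimum(q.max(1),0)-r).min()
    return d(RX,.006),d(B,.036)
def drive(c,a,loc,path,n=40,say=True):
    # loc: contact in board frame (u,v) ; path: contact waypoints in gallery
    c=np.array(c,float); m=[9,9]
    for w in path:
        for k in range(n):
            u=np.array([-np.cos(a),np.sin(a)]); v=np.array([-u[1],u[0]]); r=loc[0]*u+loc[1]*v; d=(np.array(w)-c-r)/(n-k)
            J=np.array([-r[1],r[0]]); f=np.linalg.solve(np.eye(2)+np.outer(J,J)/C2,d); om=J@f/C2
            c=c+f; a=a-om   # a is measured clockwise
            m=np.minimum(m,clr(c,a))
        if say: print("  to",w,"-> c",c.round(3),"ang",np.degrees(a).round(1),"min clr rail/bottle",m.round(3))
    return c,a
E
python3 - <<'E'
from sim import *
print(B.round(3)); c0,a0=np.array([.088,-.041]),np.radians(84.4)
print(clr(c0,a0)); 
def P(loc,d,c,a):
    u=np.array([-np.cos(a),np.sin(a)]); v=np.array([-u[1],u[0]]); p=c+loc[0]*u+loc[1]*v; return p,p+d
# v = rot90(u); for u~(0,1): v=(-1,0) => front edge is +v
for dx in(.03,.045,.06):
    p,q=P((-.07,.042),np.array([dx,0]),c0,a0); print("push tail",dx,p.round(3)); c,a=drive(c0,a0,(-.07,.042),[q])
    for path in([(.03,.02),(0,.01),(-.04,0),(-.1,0)],[(.05,.04),(.02,.03),(-.03,0),(-.1,0)],[(.06,.06),(.03,.05),(0,.02),(-.05,0),(-.1,0)]): print(" hole"); drive(c,a,(.063,0),path)
E
```

```text
[[ 0.235  0.071]
 [ 0.235 -0.02 ]
 [ 0.235 -0.115]]
(np.float64(0.031437605642550305), np.float64(0.061030555975554325))
push tail 0.03 [ 0.053 -0.115]
  to [ 0.08303125 -0.1147644 ] -> c [ 0.101 -0.035] ang 71.5 min clr rail/bottle [0.027 0.027]
 hole
  to (0.03, 0.02) -> c [ 0.071 -0.028] ang 49.5 min clr rail/bottle [0.009 0.026]
  to (0, 0.01) -> c [ 0.051 -0.027] ang 36.3 min clr rail/bottle [-0.009  0.026]
  to (-0.04, 0) -> c [ 0.018 -0.024] ang 22.8 min clr rail/bottle [-0.009  0.026]
  to (-0.1, 0) -> c [-0.039 -0.015] ang 13.9 min clr rail/bottle [-0.014  0.026]
 hole
  to (0.05, 0.04) -> c [ 0.08  -0.015] ang 61.1 min clr rail/bottle [0.001 0.027]
  to (0.02, 0.03) -> c [ 0.063 -0.016] ang 46.7 min clr rail/bottle [-0.005  0.027]
  to (-0.03, 0) -> c [ 0.029 -0.023] ang 21.7 min clr rail/bottle [-0.015  0.027]
  to (-0.1, 0) -> c [-0.038 -0.013] ang 12.2 min clr rail/bottle [-0.015  0.027]
 hole
  to (0.06, 0.06) -> c [0.084 0.002] ang 68.1 min clr rail/bottle [0.001 0.027]
  to (0.03, 0.05) -> c [ 0.068 -0.001] ang 53.3 min clr rail/bottle [-0.015  0.027]
  to (0, 0.02) -
[... 1933 characters left out ...]
ang 52.4 min clr rail/bottle [0.006 0.005]
  to (0.02, 0.03) -> c [ 0.069 -0.01 ] ang 38.8 min clr rail/bottle [-0.007  0.005]
  to (-0.03, 0) -> c [ 0.031 -0.017] ang 15.4 min clr rail/bottle [-0.016  0.005]
  to (-0.1, 0) -> c [-0.038 -0.009] ang 8.6 min clr rail/bottle [-0.016  0.005]
 hole
  to (0.06, 0.06) -> c [0.091 0.005] ang 60.3 min clr rail/bottle [-0.001  0.005]
  to (0.03, 0.05) -> c [0.074 0.005] ang 46.0 min clr rail/bottle [-0.013  0.005]
  to (0, 0.02) -> c [ 0.057 -0.008] ang 26.1 min clr rail/bottle [-0.019  0.005]
  to (-0.05, 0) -> c [ 0.012 -0.011] ang 9.8 min clr rail/bottle [-0.019  0.005]
  to (-0.1, 0) -> c [-0.037 -0.007] ang 6.5 min clr rail/bottle [-0.019  0.005]
```

```bash
python3 - <<'E'
from sim import *
c0,a0=np.array([.088,-.041]),np.radians(84.4)
def P(loc,d,c,a):
    u=np.array([-np.cos(a),np.sin(a)]); v=np.array([-u[1],u[0]]); p=c+loc[0]*u+loc[1]*v; return p,p+d
l=(-.07,.042)
p,q=P(l,np.array([.036,0]),c0,a0); c,a=drive(c0,a0,l,[q])
for h in((.03,.01),(.035,.015),(.02,.0)):
    print("hole",h); c1,a1=drive(c,a,(.063,0),[h])
    for d in((.05,.02),(.04,.04),(.055,.035)):
        l2=(-.085,.042); p,q=P(l2,np.array(d),c1,a1); print(" push2",d,"from",p.round(3)); c2,a2=drive(c1,a1,l2,[q]); drive(c2,a2,(.063,0),[(-.03,0),(-.1,0),(-.2,0)])
E
```

```text
to [ 0.08903125 -0.1147644 ] -> c [ 0.103 -0.034] ang 68.8 min clr rail/bottle [0.027 0.021]
hole (0.03, 0.01)
  to (0.03, 0.01) -> c [ 0.074 -0.035] ang 45.2 min clr rail/bottle [0.016 0.02 ]
 push2 (0.05, 0.02) from [ 0.105 -0.125]
  to [ 0.15451601 -0.1045965 ] -> c [ 0.092 -0.033] ang 22.3 min clr rail/bottle [0.011 0.001]
  to (-0.03, 0) -> c [ 0.03  -0.018] ang 16.6 min clr rail/bottle [0.001 0.002]
  to (-0.1, 0) -> c [-0.038 -0.01 ] ang 9.3 min clr rail/bottle [-0.005  0.002]
  to (-0.2, 0) -> c [-0.137 -0.004] ang 4.0 min clr rail/bottle [-0.005  0.002]
 push2 (0.04, 0.04) from [ 0.105 -0.125]
  to [ 0.14451601 -0.0845965 ] -> c [ 0.081 -0.014] ang 21.8 min clr rail/bottle [-0.002  0.01 ]
  to (-0.03, 0) -> c [ 0.032 -0.012] ang 10.6 min clr rail/bottle [-0.004  0.011]
  to (-0.1, 0) -> c [-0.037 -0.006] ang 5.9 min clr rail/bottle [-0.004  0.011]
  to (-0.2, 0) -> c [-0.137 -0.003] ang 2.6 min clr rail/bottle [-0.004  0.011]
 push2 (0.055, 0.035) from [ 0.105 -0.125]
  to [ 0.15951601 -0.0895965 ] -> c [ 0.091 -0.024] ang 17.3 min clr rail/bottle [0.008 0.001]
  to (-0.03, 
[... 1994 characters left out ...]
4 -0.08596591] -> c [ 0.077 -0.023] ang 15.2 min clr rail/bottle [0.004 0.015]
  to (-0.03, 0) -> c [ 0.031 -0.014] ang 12.9 min clr rail/bottle [0.004 0.017]
  to (-0.1, 0) -> c [-0.037 -0.008] ang 7.2 min clr rail/bottle [-0.001  0.017]
  to (-0.2, 0) -> c [-0.137 -0.003] ang 3.1 min clr rail/bottle [-0.001  0.017]
 push2 (0.055, 0.035) from [ 0.108 -0.126]
  to [ 0.16332844 -0.09096591] -> c [ 0.088 -0.033] ang 11.4 min clr rail/bottle [-0.004  0.005]
  to (-0.03, 0) -> c [ 0.031 -0.016] ang 14.8 min clr rail/bottle [-0.004  0.007]
  to (-0.1, 0) -> c [-0.038 -0.009] ang 8.2 min clr rail/bottle [-0.004  0.007]
  to (-0.2, 0) -> c [-0.137 -0.004] ang 3.6 min clr rail/bottle [-0.004  0.007]
```

Units first: shifts go in units of 25 mm. So 0.1 m is 4, 0.08 m is 3.2.

```bash
python3 nudge.py '[[0,0,0.8,0,0,0,0.18],[0,0.2,1.6,0,0,0,0.36],[0,0.4,2.4,0,0,0,0.54],[0,0.6,3.2,0,0,0,0.72],[0,0.64,4,0,0,0,0.9]]'
python3 nudge.py '[[0,0,0,0,0,0,0.18],[0,0,0,0,0,0,0.36],[0,0,0,0,0,0,0.54],[0,0,0,0,0,0,0.72],[0,0,0,0,0,0,0.84]]'
python3 - <<'E'
from h import *
p=wor([.028,-.115]); to([*p,-.0185],1.402)
E
```

```text
clock: 15.82
position: [0.6993, 0.1204, 0.2684]
tool_rot: [3.141, -0.0, 2.235]
force: [0.1, 0.3, 0.8]
grip_width: -0.0004
finger_force: 0.0
clock: 16.45
position: [0.6995, 0.1197, 0.2682]
tool_rot: [3.142, 0.0, 1.396]
force: [-0.3, 0.3, -0.3]
grip_width: 0.0001
finger_force: 0.0
pos [0.6995 0.1197 0.2682] rot [3.142 0.    1.396] -> tool shift [ 0.0062 -0.0021  0.2867] rv [ 0.     0.    -0.006]
```

In the tool's units: 0.19 m is 7.6, 0.17 m is 6.8.

```bash
python3 nudge.py '[[0,0.24,-0.08,2.4,0,0,0],[0,0.24,-0.08,4.8,0,0,0],[0,0.24,-0.08,6.8,0,0,0],[0,0.24,-0.08,7.6,0,0,0],[0,0.24,-0.08,7.6,0,0,0]]'
python3 nudge.py '[[0,0,0,1.6,0,0,0],[0,0,0,3.2,0,0,0],[0,0,0,3.84,0,0,0],[0,0,0,3.84,0,0,0]]'
```

```text
clock: 17.08
position: [0.6985, 0.1257, 0.0782]
tool_rot: [-3.141, 0.001, 1.401]
force: [-0.2, 0.5, 0.3]
grip_width: -0.0004
finger_force: 0.0
clock: 17.58
position: [0.6992, 0.1258, -0.0167]
tool_rot: [3.141, -0.0, 1.401]
force: [0.6, -0.3, 0.3]
grip_width: -0.0002
finger_force: 0.0
```

```bash
python3 nudge.py '[[0,0.48,0,0,0,0,0],[0,0.88,0,0,0,0,0],[0,1.28,0,0,0,0,0],[0,1.64,0,0,0,0,0],[0,2,0,0,0,0,0]]'
python3 nudge.py '[[0,-0.4,0,0,0,0,0],[0,-0.4,0,-2,0,0,0],[0,-0.4,0,-4.4,0,0,0],[0,-2,0,-6.4,0,0,0],[0,-4,0,-7.2,0,0,0]]'
python3 - <<'E'
from h import *
board()
E
```

```text
clock: 18.2
position: [0.7071, 0.1757, -0.0176]
tool_rot: [3.142, 0.0, 1.401]
force: [0.2, -1.1, 1.7]
grip_width: -0.0003
finger_force: 0.8
clock: 18.82
position: [0.6905, 0.0755, 0.165]
tool_rot: [3.139, -0.001, 1.402]
force: [0.8, -0.9, -0.6]
grip_width: 0.0003
finger_force: 0.0
board [0.6337 0.2183] LxW 0.196 0.084 gal c [ 0.108 -0.036] hole gal [0.086 0.024] ang 69.6
```

```bash
python3 - <<'E'
from h import *
to([*wor([.086,.024]),-.0185],1.402); print(gal(bot.observe()["position"]))
E
python3 nudge.py '[[0,1.8,-1.2,0,0,0,0],[0,3.2,-3.2,0,0,0,0],[0,4.4,-4.8,0,0,0,0],[0,5.2,-5.4,0,0,0,0],[0,5.2,-5.4,0,0,0,0]]'
python3 -c "
from h import *
to([*wor([.086,.024]),-.0185],1.402)"
```

```text
pos [0.6898 0.0659 0.1675] rot [3.137e+00 2.000e-03 1.394e+00] -> tool shift [ 0.1181 -0.1424  0.1851] rv [ 0.005  0.002 -0.008]
[-0.03294298 -0.11653035]
clock: 19.5
position: [0.5779, 0.2291, 0.162]
tool_rot: [-3.141, -0.0, 1.403]
force: [0.6, 0.0, -0.1]
grip_width: -0.0005
finger_force: 0.0
pos [0.5779 0.2291 0.162 ] rot [-3.141 -0.     1.403] -> tool shift [-0.0232 -0.0026  0.1805] rv [-0.001 -0.     0.001]
```

In the tool's units: 0.14 m is 5.6, 0.12 m is 4.8.

```bash
python3 nudge.py '[[0,-0.92,-0.12,1.2,0,0,0],[0,-0.92,-0.12,3.2,0,0,0],[0,-0.92,-0.12,4.8,0,0,0],[0,-0.92,-0.12,5.6,0,0,0],[0,-0.92,-0.12,5.6,0,0,0]]'
python3 nudge.py '[[0,0,0,0.6,0,0,0],[0,0,0,1,0,0,0],[0,0,0,1.4,0,0,0],[0,0,0,1.52,0,0,0],[0,0,0,1.52,0,0,0]]'
python3 -c "
from h import *
print(gal(bot.observe()['position']))"
```

```text
clock: 20.12
position: [0.5722, 0.2042, 0.0218]
tool_rot: [-3.141, 0.001, 1.4]
force: [0.4, -0.6, 0.2]
grip_width: 0.0002
finger_force: 0.0
clock: 20.75
position: [0.5722, 0.2053, -0.0158]
tool_rot: [-3.142, 0.0, 1.401]
force: [-0.2, 0.2, 0.4]
grip_width: -0.0004
finger_force: 0.0
[0.08480961 0.02286475]
```

```bash
python3 nudge.py '[[0,-0.4,0.08,0.16,0,0,0],[0,-1,0.2,0.16,0,0,0],[0,-1.6,0.32,0.16,0,0,0],[0,-2.2,0.44,0.16,0,0,0],[0,-2.72,0.52,0.16,0,0,0]]'
python3 nudge.py '[[0,0,0,-1.2,0,0,0],[0,0,0,-3.2,0,0,0],[0,-1.6,1.2,-5.2,0,0,0],[0,-3.2,2,-7.2,0,0,0],[0,-4,4,-7.2,0,0,0]]'
python3 - <<'E'
from h import *
board()
E
```

```text
clock: 21.38
position: [0.5736, 0.1349, -0.0196]
tool_rot: [3.141, -0.0, 1.4]
force: [1.7, 2.5, 1.2]
grip_width: -0.0002
finger_force: 1.1
clock: 22.0
position: [0.656, 0.019, 0.1641]
tool_rot: [3.138, -0.002, 1.401]
force: [0.6, 2.1, -0.4]
grip_width: -0.0001
finger_force: 0.0
board [0.6244 0.1827] LxW 0.201 0.086 gal c [ 0.071 -0.032] hole gal [0.029 0.014] ang 47.9
```

```bash
python3 - <<'E'
from sim import *
c0,a0=np.array([.071,-.032]),np.radians(47.9); print(clr(c0,a0))
u=np.array([-np.cos(a0),np.sin(a0)]); v=np.array([-u[1],u[0]])
for l in((-.085,.042),(-.06,.042)):
  p=c0+l[0]*u+l[1]*v
  for d in((.03,.03),(.035,.02),(.04,.03)):
    print("push",l,d,p.round(3)); c,a=drive(c0,a0,l,[p+d])
    for path in([(-.01,.005),(-.1,.005)],[(0,.015),(-.04,.012),(-.1,.01)],[(-.02,.02),(-.1,.02)]): print(" pull"); drive(c,a,(.063,0),path)
E
```

```text
(np.float64(0.012087994838758281), np.float64(0.039700705199854934))
push (-0.085, 0.042) (0.03, 0.03) [ 0.097 -0.123]
  to [ 0.12682328 -0.09322586] -> c [ 0.075 -0.014] ang 30.9 min clr rail/bottle [-0.002  0.017]
 pull
  to (-0.01, 0.005) -> c [ 0.05  -0.015] ang 18.7 min clr rail/bottle [-0.01   0.017]
  to (-0.1, 0.005) -> c [-0.038 -0.005] ang 8.8 min clr rail/bottle [-0.01   0.017]
 pull
  to (0, 0.015) -> c [ 0.057 -0.011] ang 24.5 min clr rail/bottle [-0.012  0.017]
  to (-0.04, 0.012) -> c [ 0.02  -0.006] ang 16.6 min clr rail/bottle [-0.012  0.017]
  to (-0.1, 0.01) -> c [-0.038 -0.   ] ang 9.3 min clr rail/bottle [-0.012  0.017]
 pull
  to (-0.02, 0.02) -> c [ 0.038 -0.004] ang 22.6 min clr rail/bottle [-0.014  0.018]
  to (-0.1, 0.02) -> c [-0.038  0.007] ang 11.6 min clr rail/bottle [-0.014  0.018]
push (-0.085, 0.042) (0.035, 0.02) [ 0.097 -0.123]
  to [ 0.13182328 -0.10322586] -> c [ 0.08  -0.024] ang 30.7 min clr rail/bottle [0.007 0.015]
 pull
  to (-0.01, 0.005) -> c [ 0.049 -0.018] ang 21.7 min clr rail/bottle [-0.004  0.015]
  to (-0.1, 0.005) -> c [-0.038 -0.006
[... 2782 characters left out ...]

  to [ 0.12006261 -0.07467647] -> c [ 0.084 -0.011] ang 26.0 min clr rail/bottle [0.002 0.006]
 pull
  to (-0.01, 0.005) -> c [ 0.051 -0.011] ang 14.4 min clr rail/bottle [-0.008  0.007]
  to (-0.1, 0.005) -> c [-0.037 -0.002] ang 6.8 min clr rail/bottle [-0.008  0.007]
 pull
  to (0, 0.015) -> c [ 0.059 -0.006] ang 19.9 min clr rail/bottle [-0.01   0.007]
  to (-0.04, 0.012) -> c [ 0.021 -0.002] ang 13.2 min clr rail/bottle [-0.01   0.007]
  to (-0.1, 0.01) -> c [-0.038  0.002] ang 7.2 min clr rail/bottle [-0.01   0.007]
 pull
  to (-0.02, 0.02) -> c [ 0.04 -0.  ] ang 18.7 min clr rail/bottle [-0.012  0.007]
  to (-0.1, 0.02) -> c [-0.038  0.009] ang 9.6 min clr rail/bottle [-0.012  0.007]
```

In the tool's units: 0.08 m is 3.2, -0.03 m is -1.2.

```bash
python3 nudge.py '[[0,1.2,0,-1.2,0,0,0],[0,3.2,0,-1.2,0,0,0]]' | sed -n 2,2p
python3 - <<'E'
from h import *
print(gal(bot.observe()["position"])); to([*wor([.073,-.140]),-.0185],1.402)
E
```

```text
position: [0.6699, 0.0974, 0.1924]
[-0.00518769 -0.0915488 ]
pos [0.6699 0.0974 0.1924] rot [ 3.139 -0.     1.397] -> tool shift [0.0784 0.0474 0.2111] rv [ 0.003 -0.    -0.005]
```

In the tool's units: 0.16 m is 6.4, 0.14 m is 5.6.

```bash
python3 nudge.py '[[0,1.6,1,0,0,0,0],[0,3.12,1.88,1.2,0,0,0],[0,3.12,1.88,3.6,0,0,0],[0,3.12,1.88,5.6,0,0,0],[0,3.12,1.88,6.4,0,0,0]]' | sed -n 2,4p
python3 nudge.py '[[0,0,0,0.8,0,0,0],[0,0,0,1.6,0,0,0],[0,0,0,2,0,0,0],[0,0,0,2,0,0,0]]'| sed -n 2,4p
python3 -c "
from h import *
print(gal(bot.observe()['position']))"
```

```text
position: [0.7267, 0.1675, 0.0272]
tool_rot: [-3.138, 0.002, 1.4]
force: [-0.6, 0.1, 0.2]
position: [0.7282, 0.1684, -0.0199]
tool_rot: [-3.141, 0.0, 1.401]
force: [-0.2, 0.8, 0.1]
[ 0.07463119 -0.13706443]
```

In the tool's units: 0.041 m is 1.64, -0.02 m is -0.8.

```bash
python3 nudge.py '[[0,0.32,-0.16,0,0,0,0],[0,0.64,-0.32,0,0,0,0],[0,1,-0.48,0,0,0,0],[0,1.36,-0.64,0,0,0,0],[0,1.64,-0.8,0,0,0,0]]'| sed -n 2,4p
python3 nudge.py '[[0,-0.4,0.4,0,0,0,0],[0,-0.4,0.4,-2.4,0,0,0],[0,-0.4,0.4,-4.8,0,0,0],[0,-2,0.4,-6.8,0,0,0],[0,-4,0,-8.4,0,0,0]]'| sed -n 2,4p
python3 nudge.py '[[0,-2,0,0,0,0,0],[0,-3.6,0,0,0,0,0],[0,-3.6,0,0,0,0,0]]' | sed -n 2,2p
python3 - <<'E'
from h import *
board()
E
```

```text
position: [0.7154, 0.2131, -0.0195]
tool_rot: [3.141, -0.0, 1.401]
force: [1.5, -2.0, 3.0]
position: [0.7, 0.1144, 0.1899]
tool_rot: [3.14, 0.0, 1.401]
force: [0.7, -1.4, -0.4]
position: [0.684, 0.0225, 0.1887]
board [0.6264 0.1983] LxW 0.181 0.085 gal c [ 0.087 -0.032] hole gal [0.034 0.002] ang 32.7
```

```bash
python3 - <<'E'
from sim import *
c,a=np.array([.079,-.027]),np.radians(32); print(clr(c,a))
for path in([(.01,-.012),(-.02,-.016),(-.06,-.01),(-.12,0)],[(.02,-.012),(-.02,-.022),(-.06,-.015),(-.12,0)],[(.026,-.012),(.005,-.022),(-.03,-.02),(-.12,0)]): print(" pull"); drive(c,a,(.063,0),path)
E
```

```text
(np.float64(0.008688533377346088), np.float64(0.018652659766689))
 pull
  to (0.01, -0.012) -> c [ 0.069 -0.034] ang 20.9 min clr rail/bottle [0.    0.019]
  to (-0.02, -0.016) -> c [ 0.041 -0.032] ang 14.7 min clr rail/bottle [-0.011  0.019]
  to (-0.06, -0.01) -> c [ 0.001 -0.024] ang 12.9 min clr rail/bottle [-0.013  0.019]
  to (-0.12, 0) -> c [-0.058 -0.013] ang 11.5 min clr rail/bottle [-0.013  0.019]
 pull
  to (0.02, -0.012) -> c [ 0.078 -0.037] ang 23.0 min clr rail/bottle [0.004 0.015]
  to (-0.02, -0.022) -> c [ 0.041 -0.036] ang 12.7 min clr rail/bottle [-0.015  0.015]
  to (-0.06, -0.015) -> c [ 0.002 -0.028] ang 11.9 min clr rail/bottle [-0.016  0.015]
  to (-0.12, 0) -> c [-0.059 -0.014] ang 12.8 min clr rail/bottle [-0.016  0.015]
 pull
  to (0.026, -0.012) -> c [ 0.083 -0.038] ang 24.4 min clr rail/bottle [0.006 0.012]
  to (0.005, -0.022) -> c [ 0.065 -0.04 ] ang 16.4 min clr rail/bottle [-0.01   0.012]
  to (-0.03, -0.02) -> c [ 0.031 -0.034] ang 13.1 min clr rail/bottle [-0.016  0.012]
  to (-0.12, 0) -> c [-0.059 -0.014] ang 12.8 min clr rail/bottle [-0.016  0.012]
```

```bash
python3 - <<'E'
from sim import *
C,A=np.array([.079,-.027]),np.radians(32)
for h in(None,(.022,-.005),(.022,-.012)):
  c0,a0=(C,A) if h is None else drive(C,A,(.063,0),[h],say=False)
  u=np.array([-np.cos(a0),np.sin(a0)]); v=np.array([-u[1],u[0]])
  for l in((-.085,.042),(-.05,.042)):
   p=c0+l[0]*u+l[1]*v
   for d in((.005,.03),(.01,.045),(.0,.055)):
    print("START",h,"push",l,d,p.round(3)); c,a=drive(c0,a0,l,[p+d])
    drive(c,a,(.063,0),[(0,0),(-.05,0),(-.12,0)])
E
```

```text
START None push (-0.085, 0.042) (0.005, 0.03) [ 0.129 -0.108]
  to [ 0.13382748 -0.07766116] -> c [ 0.072 -0.006] ang 22.6 min clr rail/bottle [-0.012  0.016]
  to (0, 0) -> c [ 0.062 -0.014] ang 12.5 min clr rail/bottle [-0.011  0.021]
  to (-0.05, 0) -> c [ 0.012 -0.009] ang 8.2 min clr rail/bottle [-0.011  0.021]
  to (-0.12, 0) -> c [-0.057 -0.005] ang 4.6 min clr rail/bottle [-0.011  0.021]
START None push (-0.085, 0.042) (0.01, 0.045) [ 0.129 -0.108]
  to [ 0.13882748 -0.06266116] -> c [0.069 0.002] ang 16.5 min clr rail/bottle [-0.011  0.015]
  to (0, 0) -> c [ 0.063 -0.007] ang 6.5 min clr rail/bottle [-0.008  0.029]
  to (-0.05, 0) -> c [ 0.013 -0.005] ang 4.3 min clr rail/bottle [-0.008  0.029]
  to (-0.12, 0) -> c [-0.057 -0.003] ang 2.4 min clr rail/bottle [-0.008  0.029]
START None push (-0.085, 0.042) (0.0, 0.055) [ 0.129 -0.108]
  to [ 0.12882748 -0.05266116] -> c [0.06  0.013] ang 17.3 min clr rail/bottle [-0.018  0.017]
  to (0, 0) -> c [ 0.063 -0.003] ang 2.6 min clr rail/bottle [-0.017  0.037]
  to (-0.05, 0) -> c [ 0.013 -0.002] ang 1.7 min clr rail/bottle [-0.017
[... 5396 characters left out ...]
 -> c [ 0.075 -0.002] ang 7.6 min clr rail/bottle [0.005 0.012]
  to (0, 0) -> c [ 0.063 -0.005] ang 4.1 min clr rail/bottle [0.007 0.025]
  to (-0.05, 0) -> c [ 0.013 -0.003] ang 2.7 min clr rail/bottle [0.007 0.025]
  to (-0.12, 0) -> c [-0.057 -0.002] ang 1.5 min clr rail/bottle [0.007 0.025]
START (0.022, -0.012) push (-0.05, 0.042) (0.0, 0.055) [ 0.109 -0.096]
  to [ 0.10893778 -0.04051602] -> c [0.066 0.009] ang 9.3 min clr rail/bottle [-0.005  0.013]
  to (0, 0) -> c [ 0.063 -0.   ] ang 0.0 min clr rail/bottle [-0.005  0.035]
  to (-0.05, 0) -> c [ 0.013 -0.   ] ang 0.0 min clr rail/bottle [-0.005  0.035]
  to (-0.12, 0) -> c [-0.057 -0.   ] ang 0.0 min clr rail/bottle [-0.005  0.035]
```

```bash
python3 - <<'E'
from h import *
to([*wor([.027,.007]),-.0185],1.402)
E
```

```text
pos [0.6844 0.0252 0.1882] rot [3.141 0.    1.397] -> tool shift [ 0.1004 -0.1255  0.2067] rv [ 0.     0.    -0.005]
```

In the tool's units: -0.125 m is -5, 0.12 m is 4.8.

```bash
python3 nudge.py '[[0,1.6,-1.8,0,0,0,0],[0,3.2,-3.6,0,0,0,0],[0,4,-5,1.2,0,0,0],[0,4,-5,3.6,0,0,0],[0,4,-5,4.8,0,0,0]]' | sed -n 2,2p
python3 nudge.py '[[0,0,0,0.8,0,0,0],[0,0,0,1.6,0,0,0],[0,0,0,2.4,0,0,0],[0,0,0,3.2,0,0,0],[0,0,0,3.48,0,0,0]]' | sed -n 2,4p
python3 -c "
from h import *
print(bot.observe()['position'],bot.observe()['force'],gal(bot.observe()['position']))"
```

```text
position: [0.5768, 0.1488, 0.0654]
position: [0.5777, 0.1473, -0.0203]
tool_rot: [-3.141, 0.001, 1.401]
force: [-0.3, 0.1, 0.2]
[ 0.57765164  0.14730363 -0.02033634] [-0.33523329  0.05456352  0.19654104] [0.02850747 0.00774666]
```

```bash
python3 nudge.py '[[0,-0.12,0.32,0,0,0,0],[0,-0.24,0.64,0,0,0,0],[0,-0.36,0.96,0,0,0,0],[0,-0.48,1.28,0,0,0,0],[0,-0.48,1.28,0,0,0,0]]' | sed -n 2,4p
python3 nudge.py '[[0,0,-0.12,-1.6,0,0,0],[0,0,-0.12,-4,0,0,0],[0,-1.6,0,-6,0,0,0],[0,-3.6,0,-7.6,0,0,0],[0,-6,0,-8.8,0,0,0]]'| sed -n 2,4p
python3 nudge.py '[[0,-0.8,0,0,0,0,0],[0,-0.8,0,0,0,0,0]]'| sed -n 2,2p
python3 - <<'E'
from h import *
board()
E
```

```text
position: [0.6082, 0.1337, -0.0188]
tool_rot: [-3.141, -0.004, 1.404]
force: [-0.5, 17.5, 4.4]
position: [0.5837, -0.0124, 0.1997]
tool_rot: [3.14, -0.001, 1.401]
force: [0.8, 0.4, -1.1]
position: [0.5799, -0.0319, 0.1977]
board [0.6276 0.1863] LxW 0.201 0.086 gal c [ 0.075 -0.035] hole gal [ 0.018 -0.008] ang 24.9
```

```bash
python3 - <<'E'
from sim import *
from h import to,wor
c0,a0=np.array([.075,-.035]),np.radians(24.9); print(clr(c0,a0))
q=pts(c0,a0); print("front edge at x~0:",q[np.abs(q[:,0])<.004].round(3))
u=np.array([-np.cos(a0),np.sin(a0)]); v=np.array([-u[1],u[0]])
for l in((-.085,.042),(-.07,.042)):
   p=c0+l[0]*u+l[1]*v
   for d in((.01,.04),(.01,.055),(.02,.05)):
    print("push",l,d,p.round(3)); c,a=drive(c0,a0,l,[p+d])
    drive(c,a,(.063,0),[(0,0),(-.05,0),(-.12,0)])
p=c0-.085*u+.042*v+.03*v; print(p); to([*wor(p),-.0185],1.402)
E
```

```text
(np.float64(0.0062537863598482926), np.float64(0.01898562615827614))
front edge at x~0: [[ 0.003 -0.048]
 [-0.002 -0.046]
 [ 0.002  0.045]
 [ 0.002  0.045]
 [ 0.001  0.043]
 [ 0.     0.041]
 [-0.001  0.039]
 [-0.002  0.038]
 [-0.002  0.036]
 [-0.003  0.034]]
push (-0.085, 0.042) (0.01, 0.04) [ 0.134 -0.109]
  to [ 0.14441524 -0.06888389] -> c [ 0.068 -0.013] ang 9.5 min clr rail/bottle [0.006 0.018]
  to (0, 0) -> c [ 0.062 -0.011] ang 10.5 min clr rail/bottle [0.009 0.03 ]
  to (-0.05, 0) -> c [ 0.013 -0.008] ang 6.9 min clr rail/bottle [0.006 0.03 ]
  to (-0.12, 0) -> c [-0.057 -0.004] ang 3.8 min clr rail/bottle [0.004 0.03 ]
push (-0.085, 0.042) (0.01, 0.055) [ 0.134 -0.109]
  to [ 0.14441524 -0.05388389] -> c [ 0.063 -0.005] ang 4.4 min clr rail/bottle [0.006 0.018]
  to (0, 0) -> c [ 0.063 -0.005] ang 4.7 min clr rail/bottle [0.011 0.037]
  to (-0.05, 0) -> c [ 0.013 -0.003] ang 3.1 min clr rail/bottle [0.009 0.037]
  to (-0.12, 0) -> c [-0.057 -0.002] ang 1.7 min clr rail/bottle [0.008 0.037]
push (-0.085, 0.042) (0.02, 0.05) [ 0.134 -0.109]
  to [ 0.15441524 -0.05888389] -> c
[... 866 characters left out ...]
bottle [0.01  0.036]
  to (-0.05, 0) -> c [ 0.013 -0.002] ang 1.5 min clr rail/bottle [0.01  0.036]
  to (-0.12, 0) -> c [-0.057 -0.001] ang 0.8 min clr rail/bottle [0.01  0.036]
push (-0.07, 0.042) (0.02, 0.05) [ 0.121 -0.103]
  to [ 0.14080958 -0.05256836] -> c [ 0.073 -0.008] ang 2.5 min clr rail/bottle [0.006 0.017]
  to (0, 0) -> c [ 0.063 -0.005] ang 4.5 min clr rail/bottle [0.008 0.027]
  to (-0.05, 0) -> c [ 0.013 -0.003] ang 3.0 min clr rail/bottle [0.008 0.027]
  to (-0.12, 0) -> c [-0.057 -0.002] ang 1.6 min clr rail/bottle [0.008 0.027]
[ 0.12178416 -0.13609521]
pos [ 0.58   -0.0304  0.1972] rot [-3.141 -0.     1.4  ] -> tool shift [0.2681 0.1113 0.2157] rv [-0.    -0.    -0.002]
```

```bash
python3 nudge.py '[[0,2,0.8,0,0,0,0],[0,4.2,1.6,0,0,0,0],[0,6.4,2.4,0,0,0,0],[0,8.4,3.4,0,0,0,0],[0,10.16,4.2,0,0,0,0]]' | sed -n 2,2p
python3 nudge.py '[[0,0,0,1.2,0,0,0],[0,0,0,3.6,0,0,0],[0,0,0,6,0,0,0],[0,0,0,6.8,0,0,0],[0,0,0,6.8,0,0,0]]' | sed -n 2,4p
python3 - <<'E'
from h import *
print(gal(bot.observe()["position"])); to([*wor([.108,-.130]),-.0185],1.402)
E
```

```text
position: [0.7265, 0.2063, 0.1959]
position: [0.726, 0.2026, 0.0269]
tool_rot: [-3.14, 0.001, 1.402]
force: [0.4, -1.3, 0.9]
[ 0.10796949 -0.12923201]
pos [0.726  0.2026 0.0269] rot [-3.140e+00  1.000e-03  1.402e+00] -> tool shift [0.0001 0.0008 0.0454] rv [-0.001  0.001 -0.   ]
```

In the tool's units: 0.045 m is 1.8, 0.02 m is 0.8.

```bash
python3 nudge.py '[[0,0,0,0.8,0,0,0],[0,0,0,1.8,0,0,0],[0,0,0,1.8,0,0,0]]' | sed -n 2,4p
python3 nudge.py '[[0,0.12,-0.48,0,0,0,0],[0,0.2,-0.96,0,0,0,0],[0,0.32,-1.44,0,0,0,0],[0,0.44,-1.92,0,0,0,0],[0,0.52,-2.32,0,0,0,0]]' | sed -n 2,4p
python3 nudge.py '[[0,0.08,-0.28,0,0,0,0],[0,0,0.24,0,0,0,0],[0,0,0.24,-2.4,0,0,0],[0,0,0.24,-4.8,0,0,0],[0,-0.8,0.24,-7.2,0,0,0]]' | sed -n 2,4p
python3 nudge.py '[[0,-2.4,0,-1.6,0,0,0],[0,-4.8,0,-1.6,0,0,0],[0,-7.2,0,-1.6,0,0,0],[0,-8.8,0,-1.6,0,0,0],[0,-9.2,0,-1.6,0,0,0]]' | sed -n 2,2p
python3 - <<'E'
from h import *
board()
E
```

```text
position: [0.7252, 0.2018, -0.0196]
tool_rot: [-3.139, 0.001, 1.401]
force: [0.2, -1.1, -0.7]
position: [0.6708, 0.2252, -0.0172]
tool_rot: [3.141, -0.0, 1.401]
force: [1.9, 0.4, -0.2]
position: [0.674, 0.2048, 0.1633]
tool_rot: [-3.141, 0.0, 1.402]
force: [1.0, 0.6, 0.1]
position: [0.6346, -0.0265, 0.2022]
board [0.5974 0.1858] LxW 0.201 0.086 gal c [ 0.07  -0.005] hole gal [0.007 0.003] ang 7.8
```

```bash
python3 - <<'E'
from h import *
to([*wor([.004,.003]),-.0195],1.402); print(bot.observe()["clock"])
E
```

```text
pos [ 0.6348 -0.0259  0.2021] rot [3.141e+00 1.000e-03 1.397e+00] -> tool shift [ 0.1364 -0.0814  0.2215] rv [ 0.     0.001 -0.005]
31.45
```

In the tool's units: 0.136 m is 5.44, 0.13 m is 5.2.

```bash
python3 nudge.py '[[0,2,-1.2,0,0,0,0],[0,4,-2.4,0,0,0,0],[0,5.44,-3.24,1.2,0,0,0],[0,5.44,-3.24,3.6,0,0,0],[0,5.44,-3.24,5.2,0,0,0]]' | sed -n 2,2p
python3 nudge.py '[[0,0,0,1.2,0,0,0],[0,0,0,2,0,0,0],[0,0,0,2.8,0,0,0],[0,0,0,3.4,0,0,0],[0,0,0,3.64,0,0,0]]' | sed -n 2,4p
python3 -c "
from h import *
s=bot.observe();print(s['position'],s['force'],gal(s['position']))"
```

```text
position: [0.5774, 0.1273, 0.0694]
position: [0.5782, 0.1251, -0.0199]
tool_rot: [-3.141, 0.0, 1.401]
force: [-0.4, -0.4, 1.1]
[ 0.57821921  0.12514114 -0.01986488] [-0.43055474 -0.41672833  1.12757444] [0.00675517 0.00346465]
```

```bash
python3 nudge.py '[[0,-0.48,0,0,0,0,0],[0,-0.96,0,0,0,0,0],[0,-1.52,0,0,0,0,0],[0,-2.08,0,0,0,0,0],[0,-2.64,0,0,0,0,0]]' | sed -n 2,4p
python3 nudge.py '[[0,-0.6,0,0,0,0,0],[0,-1.2,0,0,0,0,0],[0,-1.8,0,0,0,0,0]]' | sed -n 2,4p
python3 - <<'E'
from h import *
s=bot.observe(); print(gal(s["position"]))
for n in("top",):
    im=bot.grab_frame(n); m=mask(im,*WOOD,(225,110,380,262)); print(cv2.countNonZero(m))
    pts=cv2.findNonZero(m); b=gal(plane("top",pts[:,0],.016)); print("wood gal x",b[:,0].min(),b[:,0].max()," y",b[:,1].min(),b[:,1].max())
    t=b[b[:,0]>.03]; print("inside part y range by x", [(x,t[abs(t[:,0]-x)<.004][:,1].min().round(3),t[abs(t[:,0]-x)<.004][:,1].max().round(3)) for x in(.035,.05,.07) if (abs(t[:,0]-x)<.004).any()])
E
```

```text
position: [0.5672, 0.0591, -0.019]
tool_rot: [3.141, -0.0, 1.401]
force: [0.2, 2.0, 2.1]
position: [0.5593, 0.0147, -0.0192]
tool_rot: [3.142, 0.0, 1.401]
force: [1.4, 2.0, 1.6]
[-0.10528116  0.00355938]
1334
wood gal x -0.040924801235069946 0.2031790806310088  y -0.04392185989082823 0.08015939774262301
inside part y range by x [(0.035, np.float64(-0.043), np.float64(0.042)), (0.05, np.float64(-0.043), np.float64(0.042)), (0.07, np.float64(-0.034), np.float64(0.04))]
```

In the tool's units: -0.092 m is -3.68, -0.072 m is -2.88.

```bash
python3 nudge.py '[[0,-0.72,0,0,0,0,0],[0,-1.44,0,0,0,0,0],[0,-2.16,0,0,0,0,0],[0,-2.88,0,0,0,0,0],[0,-3.68,0,0,0,0,0]]' | sed -n 2,4p
python3 - <<'E'
from h import *
to([.545,-.305,-.0195])
E
```

```text
position: [0.5436, -0.0762, -0.0193]
tool_rot: [-3.141, 0.0, 1.401]
force: [-0.0, 0.3, -0.6]
pos [ 0.5436 -0.0762 -0.0193] rot [-3.141  0.     1.401] -> tool shift [-2.253e-01  4.010e-02  2.000e-04] rv 0
```

In the tool's units: -0.118 m is -4.72, -0.094 m is -3.76.

```bash
python3 nudge.py '[[0,-0.88,0.2,0,0,0,0],[0,-1.84,0.36,0,0,0,0],[0,-2.8,0.52,0,0,0,0],[0,-3.76,0.68,0,0,0,0],[0,-4.72,0.84,0,0,0,0]]' | sed -n 2,4p
python3 nudge.py '[[0,-0.96,0.16,0,0,0,0],[0,-1.92,0.32,0,0,0,0],[0,-2.88,0.52,0,0,0,0],[0,-3.8,0.68,0,0,0,0],[0,-4.28,0.76,0,0,0,0]]' | sed -n 2,4p
python3 -c "
from h import *
to([.545,-.305,-.0195])"
```

```text
position: [0.5441, -0.1963, -0.0193]
tool_rot: [-3.141, -0.0, 1.401]
force: [0.7, 1.8, 0.2]
position: [0.5444, -0.3053, -0.0193]
tool_rot: [-3.141, 0.0, 1.399]
force: [-0.2, 3.2, 2.7]
pos [ 0.5444 -0.3053 -0.0193] rot [-3.141  0.     1.399] -> tool shift [0.0004 0.0005 0.0002] rv 0
```

Next: back off a few mm, lift straight out, and move towards the base side to see.

In the tool's units: -0.2 m is -8, -0.15 m is -6.

```bash
python3 nudge.py '[[0,0.24,0,0,0,0,0],[0,0.24,0,-1.2,0,0,0],[0,0.24,0,-3.6,0,0,0],[0,0.24,0,-6,0,0,0],[0,0.24,0,-8,0,0,0]]' | sed -n 2,4p
python3 nudge.py '[[0,1.2,-2,-2,0,0,0],[0,3.2,-3.2,-4,0,0,0],[0,5.6,-3.6,-4,0,0,0],[0,8,-4,-4,0,0,0],[0,10.4,-4,-4,0,0,0]]' | sed -n 2,4p
python3 nudge.py '[[0,2.4,0,0,0,0,0],[0,4.8,0,0,0,0,0],[0,7.2,0,0,0,0,0],[0,9.6,0,0,0,0,0],[0,12,0,0,0,0,0]]' | sed -n 2,4p
python3 - <<'E'
from h import *
np.set_printoptions(precision=4,suppress=True)
im,c,u=board((380,150,512,280)); cv2.imwrite("pics/fin.png",np.hstack([im[60:300,150:550],]) )
s=bot.grab_frame("side"); cv2.imwrite("pics/fin.png",np.vstack([im[60:300,150:550],s[60:300,100:500]])); 
x=np.array([-.011,-1]);x/=np.linalg.norm(x); y=np.array([-x[1],x[0]]); v=np.array([-u[1],u[0]])
for a in(1,-1):
    for b in(1,-1): 
        d=c+a*.1*u+b*.042*v-[.544,-.232]; print("mat coords",d@x,d@y)
m=mask(im,*BLUE,(300,60,390,240)); r=cv2.boundingRect(big(m)); print("blue",r)
print("axis err",np.degrees(np.arccos(abs(u@x))),bot.observe()["clock"])
E
```

```text
position: [0.5466, -0.296, 0.1829]
tool_rot: [3.141, -0.001, 1.402]
force: [-0.0, 0.3, -0.0]
position: [0.4891, -0.0358, 0.281]
tool_rot: [3.141, -0.002, 1.402]
force: [2.4, -0.1, -0.4]
position: [0.5396, 0.2598, 0.2805]
tool_rot: [-3.141, -0.001, 1.403]
force: [0.9, -1.1, 0.5]
board [ 0.5483 -0.2326] LxW 0.203 0.085 gal c [-0.351 -0.027] hole gal [-0.288 -0.022] ang 175.8
mat coords -0.10262404045238036 -0.02914562096448477
mat coords -0.09555828702767961 0.05455667965229227
mat coords 0.09666715149232707 -0.04596884340424864
mat coords 0.10373290491702788 0.03773345721252847
blue (340, 130, 27, 25)
axis err 4.825199800114041 37.6
```

View pics/fin.png

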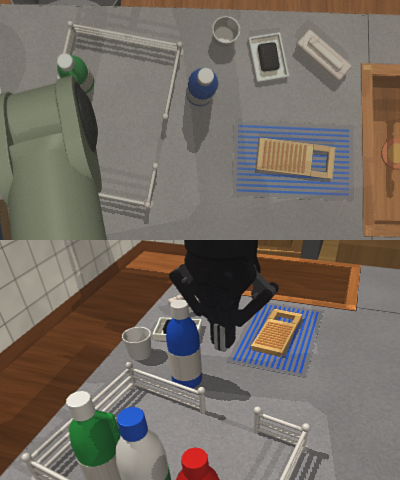

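The board is wholly on the mat, the softener is standing clear on the far side, and the three bottles are in place. The board's axis is about 5° off the ribs, so I'll trim it with a small sideways nudge in the hole.

In the tool's units: -0.3 m is -12, -0.24 m is -9.6.

```bash
python3 nudge.py '[[0,-2.4,0,0,0,0,0],[0,-4.8,0,0,0,0,0],[0,-7.2,0,0,0,0,0],[0,-9.6,0,0,0,0,0],[0,-12,0,0,0,0,0]]' | sed -n 2,2p
python3 nudge.py '[[0,-2.4,0.8,0,0,0,0],[0,-4.8,1.6,0,0,0,0],[0,-7.2,2.8,0,0,0,0],[0,-8.8,3.2,1.6,0,0,0],[0,-9.6,3.6,3.2,0,0,0]]' | sed -n 2,2p
python3 -c "
from h import *
to([.5423,-.2953,-.0195],1.402)"
```

```text
position: [0.4888, -0.0396, 0.2805]
position: [0.5376, -0.2925, 0.1993]
pos [ 0.5376 -0.2925  0.1993] rot [3.141 0.    1.399] -> tool shift [-0.0019  0.005   0.2188] rv [ 0.     0.    -0.003]
```

```bash
python3 nudge.py '[[0,-0.08,0.2,2.4,0,0,0],[0,-0.08,0.2,4.8,0,0,0],[0,-0.08,0.2,6.8,0,0,0],[0,-0.08,0.2,8,0,0,0],[0,-0.08,0.2,8.72,0,0,0]]' | sed -n 2,4p
python3 nudge.py '[[0,0,0,0,0,0,0],[0,0.04,0.32,0,0,0,0],[0,0.08,0.6,0,0,0,0],[0,0.12,0.84,0,0,0,0],[0,0.16,1,0,0,0,0]]' | sed -n 2,4p
python3 nudge.py '[[0,0,-0.24,0,0,0,0],[0,0,-0.24,-2.4,0,0,0],[0,0,-0.24,-4.8,0,0,0],[0,0,-0.24,-7.2,0,0,0],[0,2,-2,-9.6,0,0,0]]' | sed -n 2,2p
python3 nudge.py '[[0,2.4,-0.8,-2.4,0,0,0],[0,4.8,-1.6,-2.4,0,0,0],[0,7.2,-1.6,-2.4,0,0,0],[0,9.6,-1.6,-2.4,0,0,0],[0,12,-1.6,-2.4,0,0,0]]' | sed -n 2,2p
python3 nudge.py '[[0,2.4,0,0,0,0,0],[0,4.8,0,0,0,0,0],[0,7.2,0,0,0,0,0],[0,8,0,0,0,0,0],[0,8,0,0,0,0,0]]' | sed -n 2,2p
python3 - <<'E'
from h import *
im,c,u=board((380,150,512,280)); x=np.array([-.011,-1]); x/=np.linalg.norm(x); y=np.array([-x[1],x[0]]); v=np.array([-u[1],u[0]])
for a in(1,-1):
    for b in(1,-1): 
        d=c+a*.1*u+b*.042*v-[.544,-.232]; print("mat coords",(d@x).round(3),(d@y).round(3))
print("axis err",np.degrees(np.arccos(abs(u@x))),bot.observe()["clock"])
E
```

```text
position: [0.5421, -0.2923, -0.0189]
tool_rot: [-3.14, -0.001, 1.402]
force: [0.9, 0.4, -0.2]
position: [0.5683, -0.294, -0.0172]
tool_rot: [3.141, 0.0, 1.401]
force: [-1.3, 0.1, 2.0]
position: [0.5375, -0.2553, 0.2068]
position: [0.5465, 0.0394, 0.2646]
position: [0.5805, 0.2351, 0.2638]
board [ 0.5514 -0.2329] LxW 0.202 0.085 gal c [-0.351 -0.03 ] hole gal [-0.413 -0.038] ang -7.4
mat coords 0.102 0.047
mat coords 0.1 -0.037
mat coords -0.098 0.052
mat coords -0.1 -0.032
axis err 1.6585309403323272 42.025
```

The board is within 2° of the ribs, with at least 45 mm of mat beyond it on every side. Handing in.

```bash
python3 -c "
from workcell import bot
print(bot.job_done())"
```

```text
the job is handed in; nothing more can be done
None
```

The job is handed in at 42 s: the softener bottle stands on the far side of the gap, the washboard lies wholly on the mat within 2° of the ribs, and the three bottles were left alone; once, while turning the board, the wrist briefly read 17.5 N from a cause I did not identify, so a light touch on the rail is possible.

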